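Load an engraving blank from the spring dispenser

ROBOT

A 7-joint arm with a two-finger parallel gripper is mounted at the origin on a cart in front of the work surface, level with it; the furniture and walls round the work are solid. World frame = base frame: x ahead of the robot, y to its left, z up, the work surface at z = 0. Lengths are in m, angles in rad, forces in N, time in s.
With the tool pointing down it reaches from about 0.4 to 0.925 m from the base axis. Payload 4.1 kg.
Tool frame: the origin (TCP) lies where the fingers leave the gripper's body, on its centre line; the fingertips stand 73 mm ahead of it and the grasp point (between the pads) lies 54 mm ahead of it; z points along the fingers, y is the direction in which the jaws open and shut (so a half turn about z gives the same grasp; the last joint's range is limited). The gripper opens to 85 mm and grips with 20 to 120 N. Pads are 22 mm wide; open, the fingers measure 114 mm over their backs; the gripper's body (76 mm by 85 mm) begins 54 mm behind the grasp point. The pads swing forward as they close: fully open they stand 13 mm farther back than shut.
Start: joints at [-1.439, 0.398, 0.045, 1.537, -0.019, 1.207, -0.051], TCP at [0.149, 0.633, 0.304] pointing down, gripper open.
Joint ranges: [-2.82, 2.82], [-0.49, 2.23], [-1.37, 1.46], [0, 2.46], [-1.36, 4.5], [0.23, 2], [-2.94, 2.94]. Speed limits (rad/s): [2.57, 2.57, 3.14, 3.14, 3.14, 3.14, 3.14].

INTERFACE

Orientations are given as a 3x3 rotation matrix whose columns are the frame's x, y, z axes.
In Python, from workcell import arm, jaws, solve_ik, viewer, order, boxes_of, place_of gives the robot as it stands. Calls block until the motion is done:
- arm.move_to(position, orientation): joint-space move of the TCP to a pose.
- arm.move_l(position, frame=None, velocity=0.15, contact_N=None): straight line of the TCP; frame=None keeps the orientation; velocity is the mean speed in m/s. With contact_N (N) it stops when the force on the tool has changed by that much, and returns True; else False.
- arm.move_joints(angles): joint-space move.
- jaws.set_gripper(opening, squeeze=None): finger opening in m; squeeze is the grip in N (None keeps the last); returns when the fingers have stopped.
- arm.hold(seconds).
- solve_ik(position, orientation): joint angles nearest the present ones, or None.
- arm.get_state(): the state.
- viewer.snapshot(name): name is "scene" or "top"; returns a dict with "image" (420x560x3 uint8, red, green, blue), "fx", "fy", "cx", "cy" (pixels), "R" (3x3) and "t" (3): a world point X has camera coordinates R X + t. Camera axes: x right, y down, z forward; pixel columns grow to the right and rows downward; lengths in m; the calibration is good to about 2 mm. A picture is of the moment at which its call begins. There is no depth.
A pose or a line that the arm cannot do raises arm.IKError and nothing moves.
- order.finish_job(): hands the job in, once; it reports no verdict.
Trained networks look in a picture, given as the dict that the camera call returned (one of the last four; its "shot" number tells which), for a name from the list of things; names that differ only in an ending like _2 or _b are one class to them, and where a whole thing is asked for, a point or a joint stands for the part that bears it (a point fixed in the world has none). Each returns a list of dicts, best first, with "p" (0 to 1); they miss things now and then, are a little off and sometimes report something else, mostly with a low value. They report only what shows in the picture. A call takes as long as a camera call.
- boxes_of(picture, name): "centre" ([x, y, z] in m, in world coordinates, good to about 4 mm: the middle of the surface that is visible of it).
- place_of(picture, name): "centre" ([x, y, z] in m, in world coordinates, good to about 4 mm: a listed point, or the origin of a listed thing).
The state is a dict: "clock": time; "q": joint angles; "dq": joint speeds; "joint_efforts": joint torques, N m; "tool_pos": TCP position; "tcp_rot": TCP orientation; "wrist_force": force on the tool from outside, world axes, zero at the start; "torque": the same for the moment, N m; "grip_width": finger opening in m.
Only numpy, scipy, OpenCV 4.12 (cv2) and the standard library are available. Lean on these libraries where they do the work, as an engineer would, in place of code of your own. Each camera call takes 0.05 s, during which the arm holds its last target.

TASK

Two spring-loaded dispensers on the bench hold stacks of bare aluminium engraving blanks, one rectangular, the other round. Take just the top rectangular blank, lifting it straight out so that the spring raises the next one into its place, and set it down gently, flat between the corner stops of the engraving tray. Leave the other blanks in their dispensers and the round stack alone.

Things in the scene. Friction and masses are not known exactly. Their poses are not given: they have to be found in the camera images.
- long_top_center (a point): Centre (half-way up) of the top rectangular blank: bare aluminium, 50 (x, short side) x 84 (y, long side) x 10 (z, up) mm, 0.12 kg, two hole marks. Top of 3 equal loose blanks in a fixed dispenser. Its centre is about 50 mm above the bench (+-3). Four corner angles, 4 mm thick, tops 49 mm above the bench, give it 2 mm of play; its upper 6 mm stand clear. Long sides open for fingers over 66 mm.
- long_next_center (a point): Centre of the next rectangular blank, same size and axes, under the top one, 10 mm lower. It stays in the dispenser (grey base 78 x 112 mm, left or right of the round one's). The stack lies on a soft spring lifter: 0.12 N per mm, sinks at most 13 mm under a push, rises about 10 mm per blank taken, so this blank's centre then comes to about 50 mm above the bench.
- round_top_center (a point): Centre (half-way up) of the top one of three round aluminium blanks, 60 mm diameter, 10 mm thick, about 50 mm above the bench in a second, similar dispenser (base 88 x 88 mm). A bystander, to be left alone.
- tray_in (a point): Centre of the black rubber floor (10 mm above the bench) of the engraving tray: fixed aluminium base 100 (x) x 134 (y) x 8 mm, z up. Four steel corner stops, 6 mm above that floor, enclose 76 (x) x 110 (y) mm; gaps between them on the long sides, 74 mm, leave room for fingers. The blank goes in with its long side along y, either way round, 13 mm of play all round.

How it is judged:
On the way:
1. the top rectangular blank is lifted clear of its dispenser and the next one has risen into its place (height (world z) of long_top_center above 0.07 m and height (world z) of long_next_center between 0.046 and 0.056 m), for 0.1 s.
At the end, for the whole second after the job is handed in: The top rectangular blank rests flat on the tray floor between the stops (centre within 15 mm each way, within 20 degrees, height within 2.5 mm, tilt < 4 degrees); the next one is raised, level, centre 46-56 mm up, within 18 mm of its start; the top round one is within 12 mm of its start (x of long_top_center in the frame of tray_in between -0.015 and 0.015 m and y of long_top_center in the frame of tray_in between -0.015 and 0.015 m and z of long_top_center in the frame of tray_in between 0.003 and 0.0075 m and angle between long_top_center's own z axis and vertical below 0.07 rad and angle between the y axis of long_top_center and the y axis of tray_in, either way round below 0.36 rad and linear speed of long_top below 0.01 m/s and height (world z) of long_next_center between 0.046 and 0.056 m and distance of long_next_center from where it was at the start of the episode below 0.018 m and angle between long_next_center's own z axis and vertical below 0.1 rad and distance of round_top_center from where it was at the start of the episode below 0.012 m); the robot touches nothing.
It fails at once if the round stack is disturbed (its top blank moved by more than 25 mm) (distance of round_top_center from where it was at the start of the episode above 0.025 m).
It fails at once if the next rectangular blank is pulled out of its dispenser (moved by more than 25 mm) (distance of long_next_center from where it was at the start of the episode above 0.025 m).
It fails at once if the rectangular blank is dropped or thrown (over 0.7 m/s while not held) (contact force between the fingers and long_top below 0.1 N and linear speed of long_top above 0.7 m/s).
It also fails if it takes over 40 s, if anything falls off the work surface, if the arm or the gripper's body presses on something with over 40 N, if the wrist force passes 120 N, or if a joint passes its speed limit or range.

## Working session

There is one attempt and no reset: what is moved stays moved. The work goes in short steps, each a Python script; the robot and the scene stay as the last script left them, time stands still between calls to the robot, and variables do not carry over. Pictures are saved under pics/ and viewed, and the job is handed in when it is done.

```bash
mkdir -p pics; ls
python3 - <<'E'
from workcell import arm, jaws, solve_ik, viewer, order, boxes_of, place_of
import cv2,numpy as np
for n in ("top","scene"):
    s=viewer.snapshot(n); cv2.imwrite(f"pics/{n}0.png",s["image"][:,:,::-1])
    print(n,s["fx"],s["cx"],s["cy"],np.round(s["R"],3).tolist(),np.round(s["t"],3))
    for k in ("long_top_center","long_next_center","round_top_center","tray_in"):
        print(k,[(np.round(d["centre"],4).tolist(),round(d["p"],2)) for d in place_of(s,k)][:3])
st=arm.get_state();print(st["clock"],st["tool_pos"],st["tcp_rot"],st["grip_width"])
E
```

```text
pics
top 379.35757738674647 279.34495646396886 217.04946171491324 [[0.01, -1.0, -0.007], [-0.997, -0.009, -0.071], [0.071, 0.008, -0.997]] [-0.008  0.494  1.187]
long_top_center [([0.5374, 0.3509, 0.0513], 0.83)]
long_next_center [([0.5363, 0.3507, 0.0429], 0.36)]
round_top_center [([0.5109, 0.1133, 0.0544], 0.79)]
tray_in [([0.5095, -0.3752, 0.0146], 0.81)]
scene 452.63381035306077 274.8974492224546 208.829685921475 [[-0.641, -0.767, -0.005], [-0.32, 0.273, -0.907], [0.698, -0.58, -0.42]] [0.306 0.234 0.808]
long_top_center [([0.5405, 0.3512, 0.0507], 0.75)]
long_next_center [([0.5355, 0.3501, 0.0355], 0.45)]
round_top_center [([0.5122, 0.1098, 0.0486], 0.61)]
tray_in [([0.51, -0.3762, 0.0131], 0.92)]
0.5 [0.14864068 0.6327966  0.30390515] [[-9.73510926e-01  2.28640498e-01  1.16766450e-05]
 [ 2.28640498e-01  9.73510923e-01  7.75162590e-05]
 [ 6.35601465e-06  7.81326789e-05 -9.99999997e-01]] 0.085421460460274
```

View pics/top0.png

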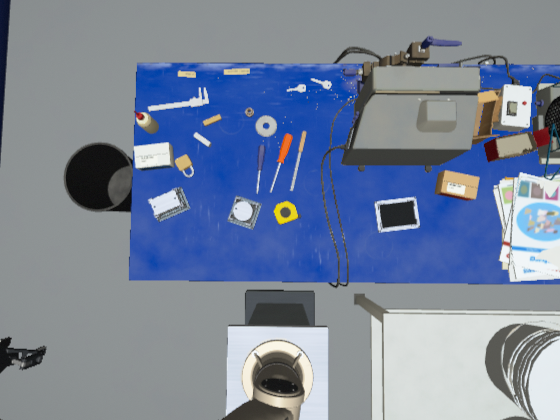

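View pics/scene0.png

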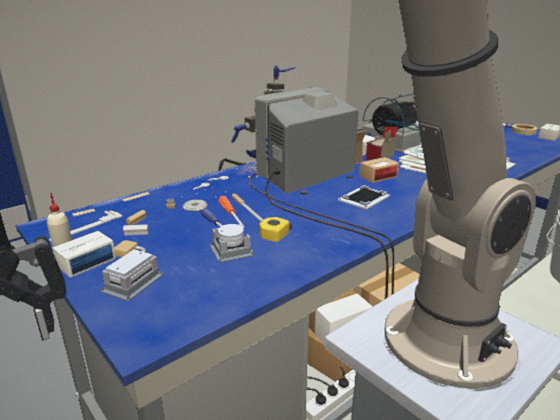

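Run:
```python
import cv2
a=cv2.imread('pics/top0.png')
l=a[170:270,80:220]; t=a[170:270,360:500]
cv2.imwrite('pics/crop0.png',cv2.resize(cv2.vconcat([l]),None,fx=5.6,fy=5.6,interpolation=cv2.INTER_CUBIC))
cv2.imwrite('pics/crop1.png',cv2.resize(t,None,fx=5.6,fy=5.6,interpolation=cv2.INTER_CUBIC))
```

```text
(no output)
```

The top view shows the rectangular stack at about (169,203), the round one at (244,211) and the tray at (398,215). The big grey machine overhangs behind the tray. Next I need the angles.

View pics/crop0.png

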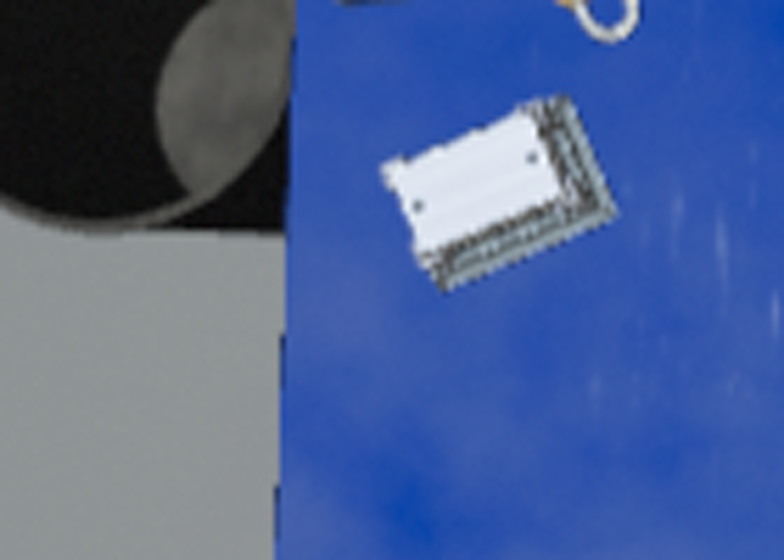

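View pics/crop1.png

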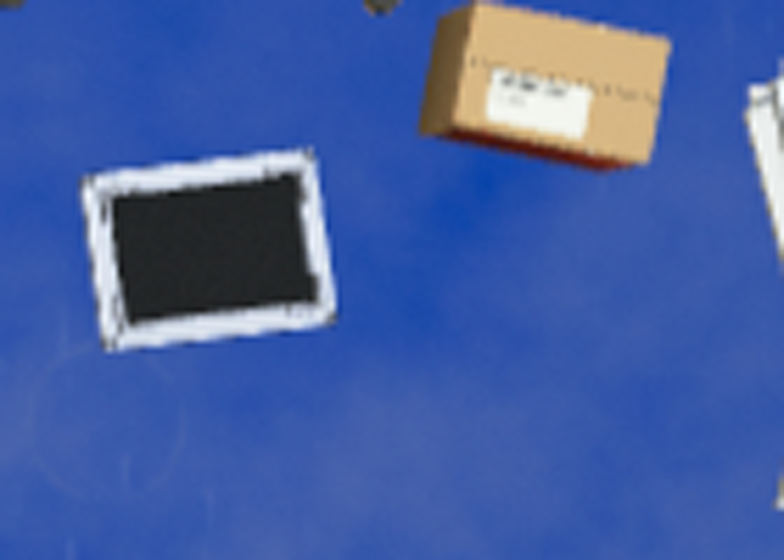

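```bash
cat > h.py <<'E'
from workcell import arm, jaws, solve_ik, viewer, order, boxes_of, place_of
import cv2,numpy as np
def back(s,uv,z):
    R=np.array(s["R"]);t=np.array(s["t"]);uv=np.atleast_2d(uv).astype(float)
    d=np.c_[(uv[:,0]-s["cx"])/s["fx"],(uv[:,1]-s["cy"])/s["fy"],np.ones(len(uv))]@R
    c=-R.T@t
    return c+d*((z-c[2])/d[:,2])[:,None]
def rect(s,mask,z,off=(0,0)):
    n,l,st,ce=cv2.connectedComponentsWithStats(mask.astype(np.uint8))
    i=1+np.argmax(st[1:,4])
    cs,_=cv2.findContours((l==i).astype(np.uint8),cv2.RETR_EXTERNAL,cv2.CHAIN_APPROX_NONE)
    p=back(s,cs[0][:,0]+np.array(off),z)[:,:2]
    (c,sz,a)=cv2.minAreaRect((p*1000).astype(np.float32))
    b=cv2.boxPoints((c,sz,a)); e0=b[1]-b[0];e1=b[2]-b[1]
    e=e0 if np.linalg.norm(e0)>np.linalg.norm(e1) else e1
    return np.round(c,1),np.round(sz,1),np.degrees(np.arctan2(e[1],e[0]))%180,st[i,4]
E
python3 - <<'E'
from h import *
s=viewer.snapshot("top");im=s["image"].astype(int)
L=im[170:270,80:220];T=im[170:270,360:500]
print(rect(s,(L.min(2)>195),.055,(80,170)))
hol=np.array([[417,205],[531,157]])/5.6+[80-.4,170-.4]
w=back(s,hol,.055);print(w,w.mean(0),np.degrees(np.arctan2(*(w[0]-w[1])[1::-1])))
m=(T[:,:,2]<T[:,:,0]+40); m[:,70:]=0
for z in(.008,.012):print(rect(s,m,z,(360,170)))
d=(T.max(2)<80);d[:,70:]=0
print(rect(s,d,.010,(360,170)))
E
```

```text
(array([533.7, 352.2]), array([50. , 83.8]), np.float32(112.58719), np.int32(403))
[[0.52098461 0.3838825  0.055     ]
 [0.54819312 0.32164879 0.055     ]] [0.53458886 0.35276565 0.055     ] 113.61489342755864
(array([ 506.7, -377.7]), array([ 97.5, 132.9]), np.float32(97.25921), np.int32(1259))
(array([ 506.4, -376.5]), array([ 97.2, 132.5]), np.float32(97.25926), np.int32(1259))
(array([ 507.9, -379.5]), array([ 71.6, 108.1]), np.float32(97.674324), np.int32(741))
```

```bash
cat >> h.py <<'E'
def Rz(deg):
    a=np.radians(deg); y=np.array([np.cos(a),np.sin(a),0]); z=np.array([0,0,-1.]); 
    return np.c_[np.cross(y,z),y,z]
E
python3 - <<'E'
from h import *
a=viewer.snapshot("top");b=viewer.snapshot("scene")
im=b["image"][235:305,90:170]
cv2.imwrite('pics/crop2.png',cv2.resize(im[:,:,::-1],None,fx=8,fy=8,interpolation=cv2.INTER_CUBIC))
for p,r in(((.42,.25,.15),Rz(23)),((.536,.352,.12),Rz(23)),((.536,.352,.25),Rz(23)),((.5,0,.25),Rz(15)),((.508,-.377,.25),Rz(7.4)),((.508,-.377,.1),Rz(7.4))):
    q=solve_ik(p,r);print(p,None if q is None else np.round(q,2))
    q=solve_ik(p,r@np.diag([-1,-1,1]));print('  flip',None if q is None else np.round(q,2))
arm.move_to((.42,.25,.2),Rz(23))
jaws.set_gripper(.050,20)
arm.move_l((.42,.25,.095),velocity=.15)
print(arm.move_l((.42,.25,.060),velocity=.02,contact_N=3))
st=arm.get_state();print(st["clock"],st["tool_pos"],st["grip_width"],st["wrist_force"])
arm.move_l((.42,.25,.16))
E
```

```text
(0.42, 0.25, 0.15) [-0.99  0.33  0.44  2.08 -0.19  0.78 -0.04]
  flip [-0.58  0.3  -0.05  2.07  0.02  0.78  2.9 ]
(0.536, 0.352, 0.12) [-0.92  0.6   0.37  1.73 -0.27  0.86 -0.02]
  flip [-0.5   0.57 -0.2   1.72  0.14  0.87  2.78]
(0.536, 0.352, 0.25) [-0.95  0.45  0.41  1.63 -0.2   1.1  -0.09]
  flip [-0.56  0.43 -0.12  1.62  0.06  1.1   2.85]
(0.5, 0, 0.25) [-0.84  0.27  0.88  1.97 -0.24  1.01  0.42]
  flip [-1.08  0.46  1.28  1.97 -0.5   1.08 -2.47]
(0.508, -0.377, 0.25) [-0.13  0.65  1.06  1.66 -0.6   1.2   1.2 ]
  flip [-0.21  0.78  1.26  1.66 -0.78  1.29 -1.81]
(0.508, -0.377, 0.1) [-0.02  0.77  0.85  1.77 -0.71  0.94  1.27]
  flip [-0.19  1.06  1.26  1.77 -1.1   1.2  -1.6 ]
True
4.875 [0.41999638 0.24995086 0.06964543] 0.04991897722413688 [-0.69329919 -0.17186128  5.13936574]
```

View pics/crop2.png

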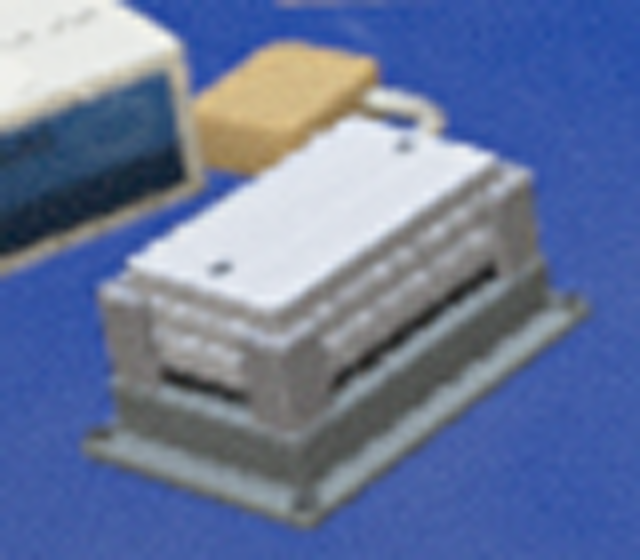

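Run:
```python
from h import *
a=viewer.snapshot("top");b=viewer.snapshot("scene")
def P(s):
    K=np.array([[s["fx"],0,s["cx"]],[0,s["fy"],s["cy"]],[0,0,1]]);return K@np.c_[s["R"],s["t"]]
def tri(u,v):
    X=cv2.triangulatePoints(P(a),P(b),np.array(u,float).reshape(2,1),np.array(v,float).reshape(2,1))[:,0];X=X[:3]/X[3]
    r=[ (lambda p:p[:2]/p[2])(P(s)@np.r_[X,1])-np.array(w) for s,w in((a,u),(b,v))]
    return np.round(X,4),np.round(np.r_[r[0],r[1]],2)
T=lambda x,y:(x/5.6+80-.41,y/5.6+170-.41)
S=lambda x,y:(x/8+90-.44,y/8+235-.44)
for t in((417,205),(531,157)):
  for s in((220,268),(405,146)):print(t,s,*tri(T(*t),S(*s)))
print('base corner',*tri(T(447,291),S(308,522)))
print('base corner',*tri(T(447,291),S(92,450)), tri(T(616,213),S(308,520)), tri(T(616,213),S(585,315)))
for k in ("long_top_center","tray_in"):
  for s in(a,b): print(k,[(np.round(d["centre"],4).tolist(),round(d["p"],2)) for d in place_of(s,k)][:1])
cv2.imwrite('pics/crop3.png',cv2.resize(b["image"][170:225,325:405,::-1],None,fx=8,fy=8,interpolation=cv2.INTER_CUBIC))
```

```text
(417, 205) (220, 268) [0.521  0.3836 0.0566] [-0.07 -0.04  0.09  0.02]
(417, 205) (405, 146) [0.5055 0.3522 0.092 ] [ 6.25  4.02 -7.64 -1.87]
(531, 157) (220, 268) [0.565  0.3541 0.0195] [-6.83 -3.96  7.72  1.53]
(531, 157) (405, 146) [0.548  0.3211 0.0569] [ 0.02  0.01 -0.03 -0.01]
base corner [0.4779 0.3852 0.0022] [-0.67 -0.41  0.85  0.18]
base corner [0.4928 0.4091 0.0218] [-10.03  -5.54  11.99   2.36] (array([ 0.5491,  0.338 , -0.0641]), array([-10.07,  -6.04,  11.78,   1.92])) (array([0.5227, 0.2872, 0.0011]), array([-0.02, -0.01,  0.02,  0.  ]))
long_top_center [([0.5357, 0.353, 0.053], 0.92)]
long_top_center [([0.5391, 0.3527, 0.0507], 0.71)]
tray_in [([0.5094, -0.376, 0.0155], 0.88)]
tray_in [([0.5095, -0.3762, 0.0085], 0.89)]
```

Run:
```python
from h import *
jaws.set_gripper(.078,25)
x,y=.5353,.3525
arm.move_to((x,y,.2),Rz(23))
print(arm.move_l((x,y,.1178),velocity=.06,contact_N=4))
s=viewer.snapshot("scene");cv2.imwrite('pics/s1.png',cv2.resize(s["image"][190:310,60:220,::-1],None,fx=5,fy=5,interpolation=cv2.INTER_CUBIC))
st=arm.get_state();print(st["clock"],st["tool_pos"],st["grip_width"],st["wrist_force"])
```

```text
False
8.575 [0.5355524  0.35264284 0.11826518] 0.07792508782089345 [-0.80312931  0.49042237 -0.424135  ]
```

View pics/s1.png

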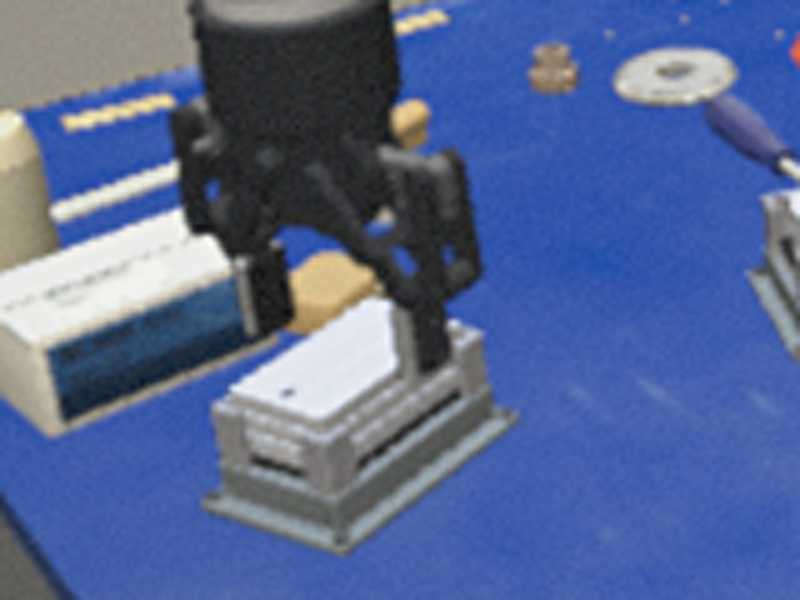

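The fingers straddle the blank at about (270,300) and (425,340), clear of the corner angles and not touching anything. I'm closing now.

Run:
```python
from h import *
jaws.set_gripper(.040,25)
st=arm.get_state();print(st["clock"],st["tool_pos"],st["grip_width"],st["wrist_force"])
s=viewer.snapshot("scene");cv2.imwrite('pics/s2.png',cv2.resize(s["image"][190:310,60:220,::-1],None,fx=5,fy=5,interpolation=cv2.INTER_CUBIC))
```

```text
8.9417 [0.53546305 0.352593   0.11792968] 0.04896261449689736 [-0.25510594 -1.22712918 -1.12322443]
```

View pics/s2.png

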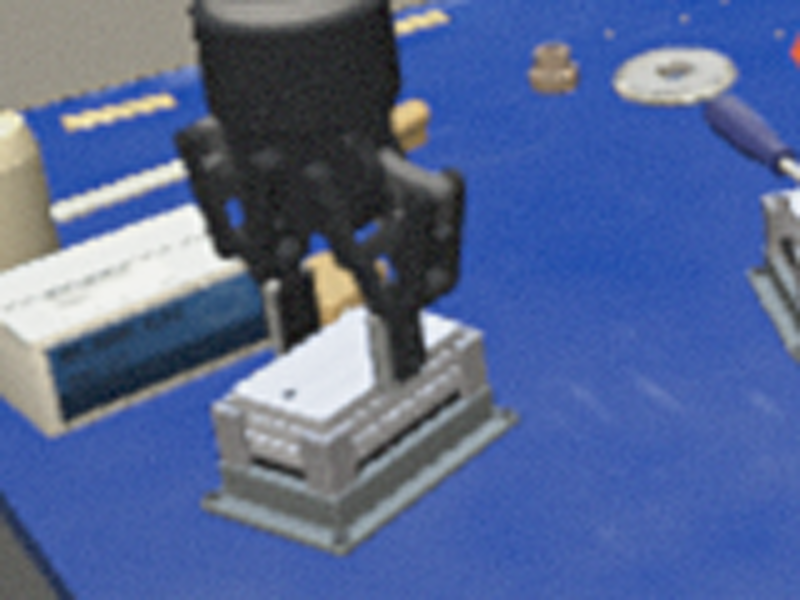

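The jaws stopped at 49 mm with the near fingertip at about (403,375), just on the top blank's edge. I'm lifting straight up.

Run:
```python
from h import *
p=arm.get_state()["tool_pos"]
arm.move_l((p[0],p[1],.145),velocity=.03)
arm.move_l((p[0],p[1],.25),velocity=.1)
arm.hold(.2)
st=arm.get_state();print(st["clock"],st["tool_pos"],st["grip_width"],st["wrist_force"])
s=viewer.snapshot("scene");cv2.imwrite('pics/s3.png',cv2.resize(s["image"][150:310,60:260,::-1],None,fx=3.7,fy=3.7,interpolation=cv2.INTER_CUBIC))
for k in ("long_top_center","long_next_center","round_top_center"):
  print(k,[(np.round(d["centre"],4).tolist(),round(d["p"],2)) for d in place_of(s,k)][:2])
```

```text
11.45 [0.53519284 0.35247898 0.24932011] 0.048784065694686705 [-0.37662201 -0.10180797 -1.09888583]
long_top_center [([0.5382, 0.3525, 0.1812], 0.85)]
long_next_center [([0.5068, -0.3734, 0.0121], 0.19)]
round_top_center [([0.5135, 0.1113, 0.0519], 0.51)]
```

View pics/s3.png

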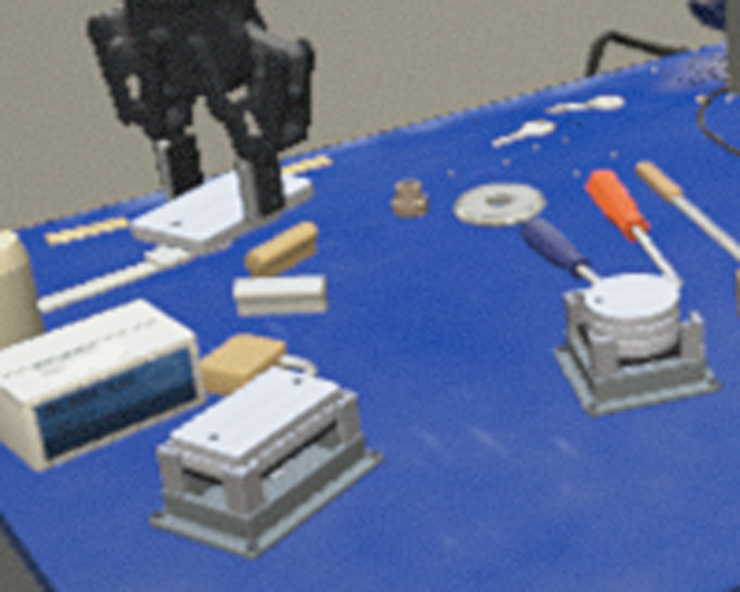

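One blank is held level: the upper blank is at about (220,210), and the load is about 1.1 N, the weight of one. The next blank has risen level in the dispenser at about (265,410). On to the tray.

Run:
```python
from h import *
x,y=.508,-.3775
arm.move_l((.5,.0,.25),frame=Rz(15),velocity=.25)
arm.move_l((x,y,.25),frame=Rz(7.4),velocity=.25)
arm.move_l((x,y,.115),velocity=.1)
arm.hold(.2)
s=viewer.snapshot("scene");cv2.imwrite('pics/s4.png',cv2.resize(s["image"][110:230,290:450,::-1],None,fx=5,fy=5,interpolation=cv2.INTER_CUBIC))
t=viewer.snapshot("top");cv2.imwrite('pics/t4.png',cv2.resize(t["image"][160:280,330:490,::-1],None,fx=5,fy=5,interpolation=cv2.INTER_CUBIC))
for n in(s,t):
  print([(np.round(d["centre"],4).tolist(),round(d["p"],2)) for d in place_of(n,"long_top_center")][:2])
st=arm.get_state();print(st["clock"],st["tool_pos"],st["grip_width"],st["wrist_force"])
```

```text
[([0.5123, -0.3782, 0.0477], 0.5)]
[([0.5077, -0.3749, 0.0501], 0.75)]
16.775 [ 0.50804131 -0.37748916  0.11509847] 0.0490409067420136 [-0.37922686  0.10451322 -1.76937521]
```

View pics/s4.png

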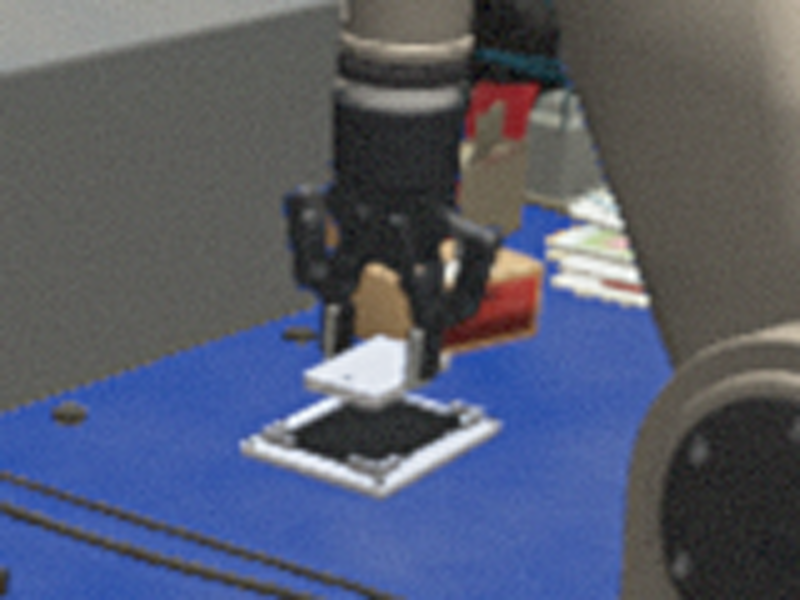

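View pics/t4.png

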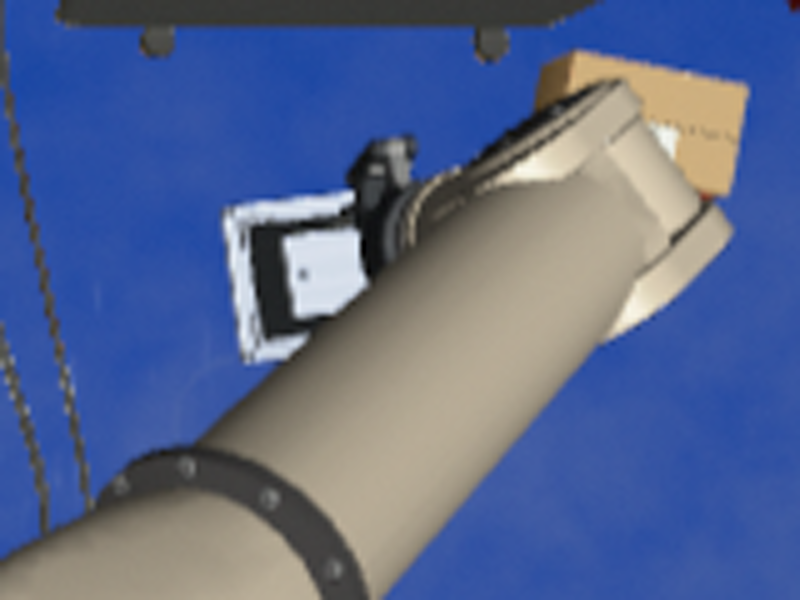

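The blank hangs level over the tray, with its hole mark at about (305,274) in the top crop and parallel to the tray edges. I'll check its centre from that hole mark, then lower.

Run:
```python
from h import *
s=viewer.snapshot("top")
w=back(s,(305/5+330-.4,274/5+160-.4),.0525)[0]
c=w[:2]-34e-3*np.array([-.129,.992]);print("blank centre",c)
d=np.array([.508,-.3775])-c
u=np.array([-.129,.992]); along=d@u; print("along err",along)
p=np.array([.508,-.3775])+u*np.clip(along,-.006,.006)
print(p)
arm.move_l((p[0],p[1],.095),velocity=.06)
arm.hold(.3)
print(arm.move_l((p[0],p[1],.078),velocity=.012,contact_N=2.5))
st=arm.get_state();print(st["clock"],st["tool_pos"],st["grip_width"],st["wrist_force"])
```

```text
blank centre [ 0.50697572 -0.37954123]
along err 0.0018927649701697999
[ 0.50775583 -0.37562238]
True
18.575 [ 0.50772173 -0.3755825   0.08279293] 0.04923987664422792 [-0.38042262  0.15662521  5.82652466]
```

Run:
```python
from h import *
x,y,_=arm.get_state()["tool_pos"]
jaws.set_gripper(.056); jaws.set_gripper(.075)
arm.move_l((x,y,.12),velocity=.08)
arm.move_l((x,y,.30),velocity=.2)
arm.move_l((.5,.0,.32),frame=Rz(15),velocity=.25)
s=viewer.snapshot("scene");t=viewer.snapshot("top")
A=cv2.resize(s["image"][150:230,310:430,::-1],None,fx=6,fy=6,interpolation=cv2.INTER_CUBIC)
cv2.imwrite('pics/s5.png',A)
cv2.imwrite('pics/t5.png',t["image"][:,:,::-1])
cv2.imwrite('pics/t5c.png',cv2.resize(t["image"][170:270,330:470,::-1],None,fx=5.6,fy=5.6,interpolation=cv2.INTER_CUBIC))
for n in(s,t):
  for k in ("long_top_center","tray_in","long_next_center","round_top_center"):
    print(k,[(np.round(d["centre"],4).tolist(),round(d["p"],2)) for d in place_of(n,k)][:2])
st=arm.get_state();print(st["clock"],st["wrist_force"])
```

```text
long_top_center [([0.5124, -0.3767, 0.015], 0.68)]
tray_in [([0.5065, -0.3764, 0.0143], 0.93)]
long_next_center [([0.5362, 0.3476, 0.0483], 0.81)]
round_top_center [([0.5117, 0.1122, 0.05], 0.89)]
long_top_center [([0.5062, -0.3699, 0.0173], 0.6)]
tray_in [([0.5106, -0.3757, 0.015], 0.55)]
long_next_center [([0.5341, 0.3533, 0.0499], 0.68)]
round_top_center [([0.5094, 0.114, 0.0549], 0.64)]
22.975 [ 0.46368605 -0.10395082  0.16902136]
```

View pics/s5.png

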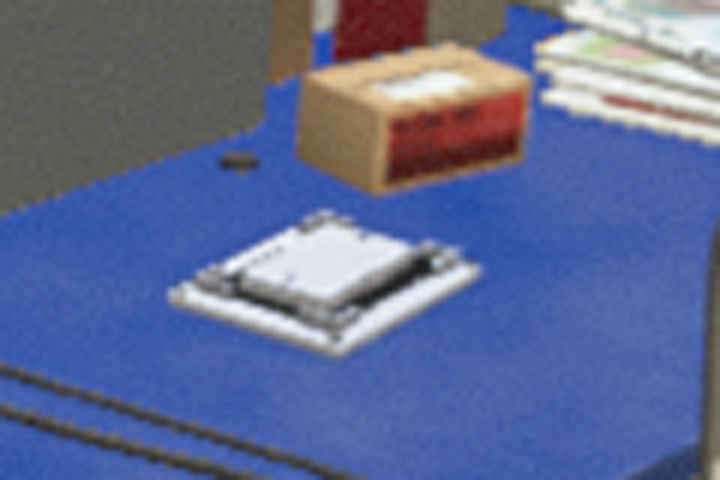

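View pics/t5.png

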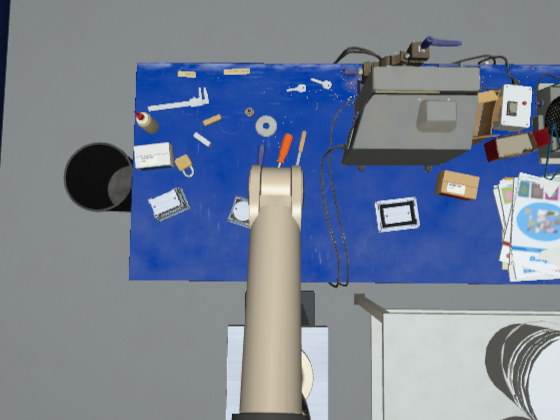

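View pics/t5c.png

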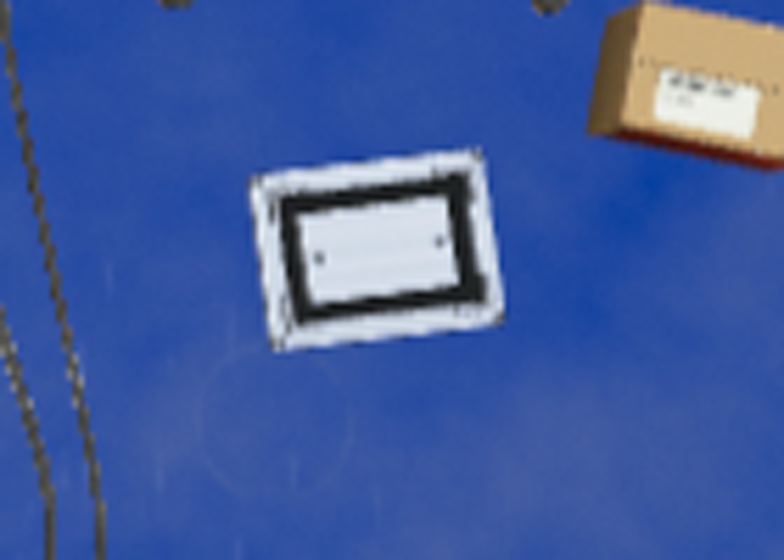

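The blank lies at about (380,248) in the crop, with an even black rubber border all round, so it is flat and centred between the stops. The dispensers at (169,203) and (244,211) in the top view look as they should, and the arm is clear.

Run:
```python
from h import *
order.finish_job(); print(arm.get_state()["clock"])
```

```text
the job is handed in; nothing more can be done
the job is handed in; nothing more can be done
```

The top rectangular blank is in the engraving tray, and I handed the job in at about 23 s of the 40 s allowed. No verdict is reported, so this rests on my own checks.

**What I did:** I touched the bench once to measure how far the fingertips reach at 50 mm opening. I then gripped only the upper part of the top blank at 25 N, lifted it straight out and carried it level to the tray. I lowered it until a light contact (about 6 N on the wrist sensor), opened the jaws and backed away.

**Last checks:**
- **Placed blank:** it looks flat and parallel to the tray sides, with an even rubber border all round. The networks put its centre within about 8 mm of the tray centre. The scene and top views err in opposite directions, which fits their noise.
- **Next rectangular blank:** it has risen and looks level in its dispenser, with its centre at about 48–50 mm and in place sideways to within a few mm.
- **Round stack:** its top blank is where it started, to within network noise (about 3 mm).
- **Single blank:** the wrist load of about 1.1 N after lifting matched one blank. Later readings drifted to about 1.8 N with the arm pose, but the pictures showed only one blank.

No check failed.

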